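# Lean the long cover panel against the angle plate for scanning

## Robot

A 6-joint arm with a two-finger parallel gripper is mounted at the origin on the work surface. World frame = base frame: x ahead of the robot, y to its left, z up, the work surface at z = 0. Lengths are in m, angles in degrees, forces in N, time in s.
With the tool pointing down it reaches from about 0.3 to 0.75 m from the base axis. Payload 8.5 kg.
Tool frame: the origin (TCP) lies midway between the tips of the shut fingers; the grasp point (between the pads) lies 19 mm behind it; z points along the fingers, y is the line along which they close (so a half turn about z gives the same grasp; the last joint's range is limited). The gripper opens to 85 mm and grips with 20 to 120 N. Pads are 22 mm wide; open, the fingers measure 114 mm over their backs; the gripper's body (76 mm by 85 mm) begins 54 mm behind the grasp point. The pads swing forward as they close: fully open they stand 13 mm farther back than shut.
Start: joints at [55.044, 21.807, 74.336, -0, 83.858, -12.336], TCP at [0.212, 0.508, 0.231] pointing down, gripper open.
Joint ranges: [-178.18, 178.18], [-50.72, 133.34], [12.68, 142.11], [-81.47, 261.47], [9.98, 163.14], [-165.26, 165.26]. Speed limits (degrees/s): [136.94, 136.94, 180, 180, 180, 180].

## Interface

Orientations are given as a 3x3 rotation matrix whose columns are the frame's x, y, z axes.
In Python, from rig import monitor, optics, close_job, models gives the robot as it stands.
- The arm moves only by the tool step_arm, never from a script. Its arguments are lists of equal length, an entry for each row: "fingers": the closure, from -1 (fully open) to 1 (shut); "travel": the shift along the tool's x, y, z scaled (see below), a list of three; "twist": the turn about the tool's z scaled (see below). In form: {"fingers": [fingers, ...], "travel": [[tx, ty, tz], ...], "twist": [twist, ...]}. A call has 1 to 10 rows; each row shifts and turns the commanded pose from where the row before left it, along the tool's axes as they then stand; what a row does not reach is not made up. The controller multiplies each number of a shift by 100 mm and each number of a turn by pi rad. A row lasts 1/8 s, in which the tool goes at most 62.5 mm and 10.7 degrees, less where a joint would pass 70% of its speed; a pose out of reach is approached as far as the arm can. A call with a number of a shift or a turn outside -1 to 1 is refused whole. A call with a gripper value outside its range is refused whole. The fingers move at their own pace and stop on an object; "force" is the grip in N (left out, the last holds). Time passes only in rows, so rows that do not move let the fingers close. It gives the time, the measured TCP pose, the force, the opening and the grip force at its end, in the units of the state.
- monitor.observe(): the state, without advancing time (a new reading comes with each control period).
- optics.get_image(name): name is "scene" or "top" or "wrist"; returns (picture, depth): 400x640x3 uint8, blue, green, red; 400x640 float32, m along the optical axis (not along the pixel's ray), 0 where there is no reading.
- optics.get_calibration(name): a dict with "vertical_fov" (degrees; the focal length in pixels is half the picture's height over the tangent of half this angle, whatever the lens; pixels are square), "cx", "cy" (the principal point, pixels), "world_from_camera" (4x4, takes a point from camera to world coordinates). Camera axes: x right, y up, looking along -z (the intrinsics and any distortion apply to the point x, -y, -z); pixel columns grow to the right and rows downward; lengths in m; the calibration is good to about 2 mm. A picture is of the moment at which its call begins: read the wrist's pose just before it. get_calibration takes no time and is no camera call; for the wrist camera it gives the pose at the moment of the call.
- close_job(): hands the job in; it is judged then, once.
Trained networks look in the newest picture that a camera, given by its name, has taken for a name from the list of things; names that differ only in an ending like _2 or _b are one class to them, and where a whole thing is asked for, a point or a joint stands for the part that bears it (a point fixed in the world has none). Each returns a list of dicts, best first, with "confidence" (0 to 1); they miss things now and then, are a little off and sometimes report something else, mostly with a low value. They report only what shows in the picture. A call takes as long as a camera call. They do not tell look-alikes from the thing itself.
- models.trace(camera, query): "mask" (400x640 bool, what is visible of it) and "point" ([column, row] in pixels, amid what is visible of it).
- models.landmark_of(camera, query): "point" ([column, row] in pixels: a listed point, or the origin of a listed thing).
The state is a dict: "time_s": time; "q": joint angles; "qvel": joint speeds; "joint_efforts": joint torques, N m; "position": TCP position; "tool_rot": TCP orientation; "ft_force": force on the tool from outside, world axes, zero at the start; "wrist_torque": the same for the moment, N m; "grip_width": finger opening in m; "gripper_force": force on a finger pad.
Only numpy, scipy, OpenCV 4.12 (cv2) and the standard library are available. Lean on these libraries where they do the work, as an engineer would, in place of code of your own. Each camera call takes 0.05 s, during which the arm holds its last target. There are 200 camera calls.

## Task

Take the longest of the three aluminium panels out of the slotted rack and lean it against the upright wall of the grey angle plate, ready for scanning: the same end down as in the rack, its foot on the base plate tucked in against the inner side of the low steel stop bar so that it cannot slide out, and its back resting on the wall near the wall's middle, square to it. Set it down gently rather than dropping it or letting it fall over, and leave the two shorter panels standing in the rack.

Things in the scene. Friction and masses are not known exactly. Their poses are not given: they have to be found in the camera images.
- long_panel: Panel to lean: plain bare-aluminium strip 230 mm long, 50 wide, 12 thick, about 0.37 kg, the longest of three standing upright in a black rack; the slot varies. Origin: centre of its lower end; z up its length, y across its width, x through its thickness; both faces alike. Stands 40 mm deep in its slot, lower end 10 mm above the bench; grip it across the width near the top, from above.
- short_panel: Bystander: plain aluminium panel 170 mm long, 50 wide, 12 thick, in another slot of the same rack; slots are 55 mm apart along the panels' x. The rack block is 190 x 100 mm and 50 mm high. Origin and axes as for the long panel. Leave it in place.
- window_panel: Bystander: aluminium panel 170 mm long, 50 wide, 12 thick, with a 26 x 70 mm window cut through it, in the remaining slot of the rack. Origin and axes as for the long panel. Leave it in place.
- stand: Grey angle plate fixed to the bench, left or right of the robot, the rack on the other side. Base plate 170 (x) x 150 (y) mm, 12 thick; origin at the centre of its underside, z up. Its wall, 150 mm wide and 15 thick, lies across it: front face (towards +x) at x = -35 mm, top edge 150 mm above the bench. The ribbed back of the wall is on the robot's side.
- stop (a point): Middle of the inner upper edge of the steel stop bar on the angle plate's base, at (37, 0, 27) mm in the stand's frame. The bar runs along y, 130 mm long, 18 wide, 15 high above the base plate; clear floor between it and the wall: 72 mm. With its foot against the bar and its back on the wall's top edge the long panel leans about 23 degrees from vertical, its upper end to -x.
Mind the look-alikes: they are no part of the job. Of the things shaped like the stand, the grey one is meant. What is shaped like the long_panel but orange is not meant.

How it is judged (in metres and radians):
On the way:
1. the long panel is lifted clear of the rack (height (world z) of long_panel above 0.055 m and angle between long_panel's own z axis and vertical below 0.8 rad), for 0.1 s.
At the end, for the whole second after the job is handed in: Long panel released and still, same end down on the base plate, foot at most 20 mm short of the stop bar, leaning 10 to 31 degrees from vertical on the wall, within 35 mm of the wall's middle and 12 degrees of square; both shorter panels still upright in the rack (x of long_panel in the frame of stand between 0.008 and 0.045 m and y of long_panel in the frame of stand between -0.035 and 0.035 m and z of long_panel in the frame of stand below 0.024 m and angle between long_panel's own z axis and vertical between 0.17 and 0.55 rad and angle between the y axis of long_panel and the y axis of stand, either way round below 0.22 rad and contact force between long_panel and stand above 0.5 N and linear speed of long_panel below 0.02 m/s and angular speed of long_panel below 0.1 rad/s and angle between each of short_panel, window_panel's own z axis and vertical below 0.25 rad); the robot touches nothing.
It fails at once if the long panel falls over (more than 60 degrees from vertical) (angle between long_panel's own z axis and vertical above 1.05 rad).
It fails at once if the long panel is dropped or thrown down (over 0.7 m/s while not held) (linear speed of long_panel above 0.7 m/s and contact force between the fingers and long_panel below 0.1 N).
It fails at once if a shorter panel is taken out of place (moved more than 25 mm) (distance of any of short_panel, window_panel from where it was at the start of the episode above 0.025 m).
It also fails if it takes over 38 s, if anything falls off the work surface, if the arm or the gripper's body presses on something with over 40 N, if the wrist force passes 120 N, or if a joint passes its speed limit or range.

## Working session

There is one attempt and no reset: what is moved stays moved. The work goes in short steps, Python scripts to look and compute and a tool call to move; the robot and the scene stay as the last step left them, time stands still between calls to the robot, and variables do not carry over. Pictures are saved under pics/ and viewed, at most 10 in all, crops included, and the job is handed in when it is done.

Besides the shell and the picture viewer there is one more tool, called after ">>>" as name(argument=value, ...) on one line, values as JSON. step_arm: Moves the arm, as the interface text tells. Its arguments: {"type":"object","properties":{"fingers":{"type":"array","items":{"type":"number"}},"travel":{"type":"array","items":{"type":"array","items":{"type":"number"}}},"twist":{"type":"array","items":{"type":"number"}},"force":{"type":"number"}},"required":["fingers","travel","twist"]}

```bash
mkdir -p pics; cat > h.py <<'E'
import numpy as np, cv2
from rig import monitor, optics, close_job, models
def cal(n):
    c=optics.get_calibration(n); f=200/np.tan(np.radians(c["vertical_fov"])/2)
    return f,c["cx"],c["cy"],np.array(c["world_from_camera"]),c
def cloud(n,d,W=None):
    f,cx,cy,T,_=cal(n)
    if W is not None: T=W
    v,u=np.mgrid[:400,:640]
    P=np.stack([(u-cx)/f*d,-(v-cy)/f*d,-d],-1)
    return P@T[:3,:3].T+T[:3,3]
E
python3 - <<'E'
from h import *
ims=[]
for n in("scene","top"):
    im,d=optics.get_image(n); np.savez(f"{n}.npz",im=im,d=d); P=cloud(n,d)
    print(n,{k:v for k,v in optics.get_calibration(n).items()})
    for q in("long_panel","short_panel","window_panel","stand"):
        for r in models.trace(n,q):
            m=r["mask"]&(d>0); p=P[m]
            print(n,q,round(r["confidence"],2),np.round(r["point"]),m.sum(),np.round(np.percentile(p,[2,50,98],axis=0),3).tolist() if m.any() else "")
    for r in models.landmark_of(n,"stop"): 
        u,v=np.round(r["point"]).astype(int);print("stop",r["confidence"],u,v,P[v,u])
    ims.append(im)
cv2.imwrite("pics/a.png",cv2.resize(np.vstack(ims),(640,800))[:, :] if 0 else cv2.resize(np.vstack(ims),(480,600)))
E
```

```text
scene {'vertical_fov': 43.12340439668319, 'cx': 314.1049620498218, 'cy': 203.74817467030726, 'world_from_camera': array([[-0.79403624, -0.45540946,  0.40262723,  0.87250282],
       [ 0.60771612, -0.60965521,  0.50892204,  0.47131556],
       [ 0.01369588,  0.6487856 ,  0.760848  ,  0.79189962],
       [ 0.        ,  0.        ,  0.        ,  1.        ]])}
scene long_panel 0.84 [356. 224.] 2722 [[0.48, 0.101, 0.008], [0.501, 0.119, 0.141], [0.52, 0.132, 0.231]]
scene long_panel 0.58 [388. 278.] 2463 [[0.529, 0.209, 0.051], [0.544, 0.238, 0.173], [0.547, 0.258, 0.241]]
scene short_panel 0.59 [418. 278.] 1022 [[0.479, 0.211, 0.053], [0.489, 0.244, 0.14], [0.491, 0.255, 0.182]]
scene window_panel 0.89 [358. 310.] 1527 [[0.588, 0.212, 0.05], [0.599, 0.239, 0.138], [0.601, 0.261, 0.182]]
scene stand 0.78 [486. 243.] 9223 [[0.244, 0.151, 0.009], [0.275, 0.233, 0.028], [0.384, 0.304, 0.151]]
scene stand 0.6 [215. 186.] 6252 [[0.534, -0.277, 0.005], [0.584, -0.187, 0.016], [0.688, -0.132, 0.151]]
stop 0.7 453 252 [0.33313001 0.20586223 0.02651487]
top {'vertical_fov': 46.333007226711025, 'c
[... 348 characters left out ...]
537 [[0.53, 0.206, 0.041], [0.533, 0.225, 0.189], [0.543, 0.255, 0.242]]
top long_panel 0.77 [260. 200.] 457 [[0.473, 0.096, 0.021], [0.493, 0.11, 0.183], [0.514, 0.126, 0.232]]
top short_panel 0.79 [208. 204.] 326 [[0.476, 0.203, 0.036], [0.48, 0.222, 0.16], [0.499, 0.251, 0.182]]
top window_panel 0.65 [204. 158.] 415 [[0.585, 0.209, 0.05], [0.588, 0.234, 0.148], [0.598, 0.257, 0.182]]
top stand 0.9 [220. 290.] 4766 [[0.218, 0.143, 0.007], [0.29, 0.218, 0.014], [0.38, 0.294, 0.151]]
top stand 0.7 [400. 160.] 4521 [[0.523, -0.28, 0.008], [0.598, -0.207, 0.014], [0.686, -0.134, 0.152]]
stop 0.97 221 274 [0.32447896 0.22103562 0.00980644]
stop 0.75 399 144 [ 0.63743213 -0.20977188  0.01082495]
```

View pics/a.png

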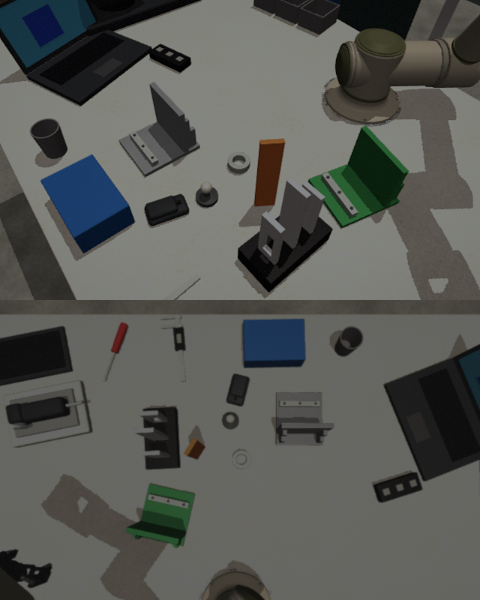

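Candidates for long_panel: the silver one in the middle rack slot (scene 388,278; top 202,177) and the orange one standing free (scene 356,224; top 260,200). The silver one fits because it is bare aluminium, in the rack, with its top at z 0.24. Candidates for stand: green (scene 486,243) and grey (scene 215,186). The task means the grey one. I'll confirm both in a crop and fit their poses.

```bash
python3 - <<'E'
from h import *
for n in("scene","top"):
    z=np.load(n+".npz"); im,d=z["im"],z["d"]; P=cloud(n,d)
    box=lambda a,b:((P>a)&(P<b)).all(-1)&(d>0)
    rect=lambda m:cv2.minAreaRect((P[m][:,:2]*1000).astype(np.float32))
    print(n,"top face panel",rect(box([.5,.18,.232],[.58,.28,.25])),box([.5,.18,.232],[.58,.28,.25]).sum())
    for x0,x1 in((.46,.515),(.57,.625)): print(" shorts",rect(box([x0,.18,.175],[x1,.28,.19])))
    print(" rack top",rect(box([.4,.1,.044],[.7,.33,.054])))
    print(" base",rect(box([.48,-.32,.008],[.74,-.09,.017])), "bar",rect(box([.6,-.3,.022],[.72,-.1,.031])), "walltop",rect(box([.48,-.32,.145],[.62,-.09,.157])))
    m=box([.5,-.28,.04],[.62,-.13,.14]);p=P[m]; print(" wall pts",m.sum(), np.percentile(p,[5,50,95],axis=0).round(3).tolist())
    if n=="scene":
        # wall front plane
        q=p; 
        for _ in range(5):
            c=np.median(q,0); u,s,v=np.linalg.svd(q-q.mean(0)); nn=v[2]; r=(p-q.mean(0))@nn; q=p[abs(r)<.004]
        print(" plane",nn,q.mean(0),len(q))
        crop=im[110:350,130:470]; cv2.imwrite("pics/b.png",cv2.resize(crop,None,fx=2.3,fy=2.3,interpolation=2))
E
```

```text
scene top face panel ((539.098876953125, 233.13963317871094), (14.434917449951172, 50.24846649169922), 2.559332847595215) 402
 shorts ((485.06695556640625, 230.27366638183594), (14.457164764404297, 50.3924674987793), 1.2657499313354492)
 shorts ((594.0208740234375, 235.86695861816406), (13.636382102966309, 50.45060348510742), 3.035161018371582)
 rack top ((541.05908203125, 195.1201171875), (192.1188201904297, 176.35447692871094), 3.102933168411255)
 base ((605.7234497070312, -207.24319458007812), (170.72195434570312, 154.6693878173828), 0.1916065365076065) bar ((651.5845947265625, -206.16334533691406), (130.7582550048828, 19.12868881225586), 89.7510986328125) walltop ((563.283935546875, -206.3299102783203), (150.28123474121094, 16.3568115234375), 89.92174530029297)
 wall pts 1622 [[0.537, -0.268, 0.046], [0.57, -0.171, 0.088], [0.571, -0.132, 0.135]]
 plane [ 0.99988766  0.01209023 -0.00885977] [ 0.56996188 -0.19786489  0.09175459] 1225
top top face panel ((537.5990600585938, 230.9982147216797), (12.5511474609375, 49.73446273803711), 2.955033302307129) 180
 shorts ((482.8811340332031, 227.6665802001953), (12.114123344421387, 49.90317916870117), 3.1633493900299072)
 shorts ((592.5741577148438, 233.84503173828125), (12.896827697753906, 50.522705078125), 3.574385166168213)
 rack top ((539.9352416992188, 193.25555419921875), (190.29161071777344, 177.24755859375), 3.082404375076294)
 base ((604.4356689453125, -206.30801391601562), (153.46542358398438, 170.16261291503906), 89.3376693725586) bar ((649.7841186523438, -208.48526000976562), (128.13531494140625, 19.46518325805664), 89.53219604492188) walltop ((561.0431518554688, -208.50634765625), (150.09231567382812, 15.261225700378418), 89.75773620605469)
 wall pts 585 [[0.526, -0.272, 0.051], [0.554, -0.208, 0.09], [0.556, -0.134, 0.128]]
```

View pics/b.png

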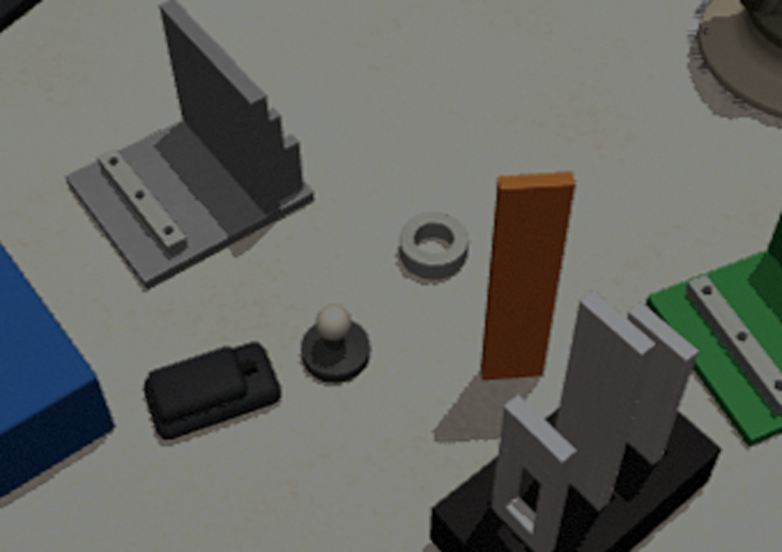

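The crop shows the silver long panel in the middle rack slot (crop 610,380), the grey stand with its bar at (140,200), and the orange look-alike at (528,275), which I'm rejecting.

```bash
python3 - <<'E'
from h import *
s=monitor.observe();print(s["time_s"],s["position"],np.round(s["tool_rot"],4).tolist(),s["grip_width"],s["ft_force"])
R=np.array(s["tool_rot"]);p=np.array(s["position"])
for yaw in(3,):
    print(R.T@(np.array([.5385,.232,.33])-p))
    y=R[:,1]; a=np.degrees(np.arctan2(y[1],y[0]));print("tool y heading",a)
E
```

```text
0.6 [0.21153061 0.50768124 0.23131673] [[-0.9231, 0.3846, 0.0], [0.3846, 0.9231, 0.0], [-0.0, 0.0, -1.0]] 0.08533993835667533 [-0.64466057  0.20571828 -0.13476554]
[-0.40784924 -0.12871802 -0.09868225]
tool y heading 67.38026728408724
```

>>> step_arm(fingers=[-1, -1, -1, -1, -1, -1, -1, -1, -1, -1], travel=[[0, 0, -0.5], [0, 0, -0.5], [-0.51, -0.16, 0], [-0.51, -0.16, 0], [-0.51, -0.16, 0], [-0.51, -0.16, 0], [-0.51, -0.16, 0], [-0.51, -0.16, 0], [-0.51, -0.16, 0], [-0.51, -0.16, 0]], twist=[0, 0, 0, 0, 0, 0, 0, 0, 0, 0])

```text
time_s: 1.85
position: [0.5401, 0.2313, 0.3314]
tool_rot: [[-0.923, 0.385, 0.0], [0.385, 0.923, 0.0], [-0.0, 0.0, -1.0]]
ft_force: [0.3, 0.3, -0.1]
grip_width: 0.0856
gripper_force: 0.0
```

>>> step_arm(fingers=[-1, -1, -1, -1, -1], travel=[[0, 0, 0], [0, 0, 0], [0, 0, 0], [0, 0, 0], [0, 0, 0]], twist=[-0.0475, -0.0475, -0.0475, 0, 0])

```text
time_s: 2.48
position: [0.5389, 0.2326, 0.3313]
tool_rot: [[-0.999, -0.05, -0.0], [-0.05, 0.999, -0.0], [0.0, -0.0, -1.0]]
ft_force: [-0.8, -0.1, -0.3]
grip_width: 0.085
gripper_force: 0.0
```

```bash
python3 - <<'E'
from h import *
s=monitor.observe();R=np.array(s["tool_rot"]);p=np.array(s["position"])
print(s["time_s"],p,np.degrees(np.arctan2(R[1,1],R[0,1])),R[2])
W=cal("wrist")[3]
im,d=optics.get_image("wrist");P=cloud("wrist",d,W);cv2.imwrite("pics/c.png",im)
box=lambda a,b:((P>a)&(P<b)).all(-1)&(d>0)
for nm,a,b in(("long",[.5,.18,.232],[.58,.28,.25]),("s",[.46,.18,.172],[.515,.28,.19]),("w",[.57,.18,.172],[.625,.28,.19])):
    m=box(a,b); 
    if m.sum()>5: print(nm,m.sum(),cv2.minAreaRect((P[m][:,:2]*1000).astype(np.float32)),P[m][:,2].mean())
E
```

```text
2.475 [0.53888286 0.23263357 0.33131882] 92.86976934412053 [ 1.32556014e-05 -1.43771829e-05 -1.00000000e+00]
long 833 ((538.115478515625, 233.96539306640625), (13.117803573608398, 49.36376190185547), 3.1863269805908203) 0.23838318780186646
s 578 ((483.1464538574219, 231.35833740234375), (12.079961776733398, 49.08047866821289), 3.1320226192474365) 0.17854610393020126
w 497 ((592.5191650390625, 236.8837432861328), (12.28455924987793, 49.615516662597656), 3.0231831073760986) 0.17822485858344272
```

View pics/c.png

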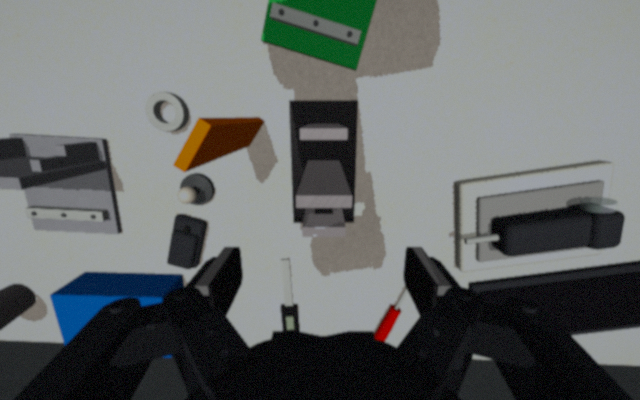

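The wrist view shows the silver panel top at (325,195), centred between the fingers, with the orange panel clear at (215,140). I'll descend and grip.

>>> step_arm(fingers=[-1, -1, -1, -1, -1, 1, 1, 1, 1, 1], travel=[[0, 0.01, 0.4], [0, 0, 0.4], [0, 0, 0.3], [0, 0, 0.19], [0, 0, 0], [0, 0, 0], [0, 0, 0], [0, 0, 0], [0, 0, 0], [0, 0, 0]], twist=[0, 0, 0, 0, 0, 0, 0, 0, 0, 0], force=60)

```text
time_s: 3.78
position: [0.5394, 0.2337, 0.2036]
tool_rot: [[-0.999, -0.053, 0.003], [-0.053, 0.999, 0.0], [-0.003, 0.0, -1.0]]
ft_force: [-0.2, -1.1, 5.3]
grip_width: 0.049
gripper_force: 63.0
```

>>> step_arm(fingers=[1, 1, 1, 1, 1, 1, 1, 1, 1], travel=[[0, 0, -0.1], [0, 0, -0.2], [0, 0, -0.2], [0, 0, -0.2], [0, 0, -0.2], [0, 0, -0.2], [0, 0, -0.1], [0, 0, 0], [0, 0, 0]], twist=[0, 0, 0, 0, 0, 0, 0, 0, 0])

```text
time_s: 4.9
position: [0.5386, 0.2335, 0.3213]
tool_rot: [[-0.999, -0.053, -0.002], [-0.053, 0.999, -0.0], [0.002, -0.0, -1.0]]
ft_force: [-0.1, -0.8, -3.9]
grip_width: 0.0489
gripper_force: 62.9
```

```bash
python3 - <<'E'
from h import *
s=monitor.observe();R=np.array(s["tool_rot"]);p=np.array(s["position"])
print(s["time_s"],p,np.degrees(np.arctan2(R[1,1],R[0,1])),s["ft_force"],s["gripper_force"])
im,d=optics.get_image("scene");P=cloud("scene",d)
for r in models.trace("scene","long_panel"):
    m=r["mask"]&(d>0);q=P[m];print(r["confidence"],r["point"],np.percentile(q,[2,50,98],axis=0).round(3).tolist())
cv2.imwrite("pics/d.png",im)
E
```

```text
4.9 [0.53862632 0.23351716 0.32129878] 93.02460723601261 [-0.11538679 -0.79050965 -3.85100507] 62.94153571128845
0.88 [399.3, 239.3] [[0.536, 0.21, 0.14], [0.544, 0.235, 0.268], [0.546, 0.258, 0.359]]
0.73 [356.9, 225.4] [[0.48, 0.101, 0.007], [0.501, 0.119, 0.141], [0.52, 0.132, 0.231]]
```

View pics/d.png

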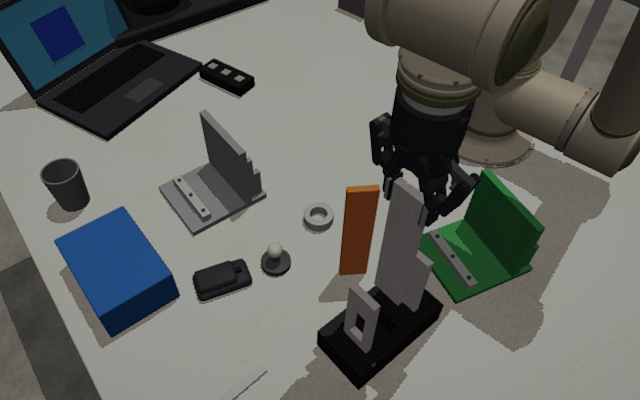

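The panel is out of the rack and vertical at (400,240), and both short panels are still standing. I'll carry it to the grey stand at (215,190).

>>> step_arm(fingers=[1, 1, 1, 1, 1, 1, 1, 1, 1, 1], travel=[[0, -0.25, 0], [0, -0.35, 0], [-0.1, -0.4, 0], [-0.2, -0.4, 0], [-0.2, -0.4, 0], [-0.2, -0.4, 0], [-0.1, -0.4, 0], [0, -0.4, 0], [0, -0.4, 0], [0, -0.4, 0]], twist=[0.0167, 0, 0, 0, 0, 0, 0, 0, 0, 0])

```text
time_s: 6.25
position: [0.6202, -0.1476, 0.3217]
tool_rot: [[-1.0, -0.0, -0.001], [-0.0, 1.0, 0.0], [0.001, 0.0, -1.0]]
ft_force: [0.7, -0.4, -3.6]
grip_width: 0.049
gripper_force: 63.4
```

>>> step_arm(fingers=[1, 1, 1, 1], travel=[[0, -0.4, 0], [0, -0.21, 0], [0, 0, 0], [0, 0, 0]], twist=[0, 0, 0, 0])

```text
time_s: 6.75
position: [0.6205, -0.2062, 0.3223]
tool_rot: [[-1.0, -0.001, -0.0], [-0.001, 1.0, 0.001], [0.0, 0.001, -1.0]]
ft_force: [-0.3, -0.1, -3.2]
grip_width: 0.0493
gripper_force: 63.6
```

```bash
python3 - <<'E'
from h import *
s=monitor.observe();R=np.array(s["tool_rot"]);p=np.array(s["position"])
print(s["time_s"],p,np.degrees(np.arctan2(R[1,1],R[0,1])),s["ft_force"],s["gripper_force"])
W=cal("wrist")[3]
im,d=optics.get_image("wrist");Pw=cloud("wrist",d,W);cv2.imwrite("pics/e.png",im)
im2,d2=optics.get_image("scene");P=cloud("scene",d2)
for nm,P,d in(("wrist",Pw,d),("scene",P,d2)):
    box=lambda a,b:((P>a)&(P<b)).all(-1)&(d>0)
    for k,a,b in(("bar",[.61,-.3,.022],[.72,-.1,.031]),("walltop",[.5,-.32,.145],[.62,-.09,.156])):
        m=box(a,b)
        if m.sum()>9: print(nm,k,m.sum(),cv2.minAreaRect((P[m][:,:2]*1000).astype(np.float32)))
    m=box([.58,-.26,.10],[.70,-.15,.37])
    q=P[m]
    if len(q)>20: print(nm,"panel",len(q),[ (round(z,2),np.percentile(q[abs(q[:,2]-z)<.005],[5,50,95],axis=0)[:,:2].round(3).tolist()) for z in(.14,.17,.2,.23,.26) if (abs(q[:,2]-z)<.005).sum()>5], np.percentile(q[:,2],.5))
E
```

```text
6.75 [ 0.62048974 -0.20621613  0.32231832] 90.08540581308905 [-0.32162478 -0.12281792 -3.20023095] 63.61045718193054
wrist bar 362 ((649.7017822265625, -207.3548126220703), (129.15786743164062, 17.305551528930664), 89.98909759521484)
wrist walltop 1958 ((583.7711791992188, -206.15167236328125), (59.342647552490234, 149.20225524902344), 0.07635961472988129)
wrist panel 13261 [(0.14, [[0.613, -0.228], [0.613, -0.205], [0.613, -0.184]]), (0.17, [[0.613, -0.228], [0.613, -0.205], [0.613, -0.184]]), (0.2, [[0.613, -0.227], [0.613, -0.205], [0.613, -0.184]]), (0.23, [[0.613, -0.228], [0.613, -0.206], [0.613, -0.184]]), (0.26, [[0.613, -0.228], [0.613, -0.206], [0.614, -0.184]])] 0.13930814443549178
scene bar 468 ((651.2435302734375, -207.859619140625), (133.54244995117188, 19.0797176361084), 89.66585540771484)
scene walltop 517 ((587.1258544921875, -206.8443603515625), (151.4753875732422, 65.1480941772461), 89.66694641113281)
scene panel 2094 [(0.14, [[0.616, -0.227], [0.626, -0.19], [0.627, -0.18]]), (0.17, [[0.616, -0.226], [0.626, -0.186], [0.627, -0.18]]), (0.2, [[0.617, -0.225], [0.626, -0.189], [0.627, -0.181]]), (0.23, [[0.617, -0.225], [0.626, -0.191], [0.627, -0.18]]), (0.26, [[0.617, -0.226], [0.626, -0.188], [0.627, -0.181]])] 0.1316274165088198
```

The panel hangs vertical between the wall and the bar: faces at about x 0.613 and 0.626, bar's inner edge about 0.641, wall about 0.570. The tool can't tilt. I'll press the panel's back on the wall's top edge with a light grip so it pivots in the pads and the foot swings out to the bar.

>>> step_arm(fingers=[1, 1, 1, 1, 1, 1, 1, 1], travel=[[0, 0, 0.2], [0, 0, 0.3], [0, 0, 0.25], [0, 0, 0.2], [0, 0, 0.1], [0, 0, 0.06], [0, 0, 0], [0, 0, 0]], twist=[0, 0, 0, 0, 0, 0, 0, 0])

```text
time_s: 7.85
position: [0.6206, -0.2074, 0.2121]
tool_rot: [[-1.0, -0.0, 0.001], [-0.0, 1.0, -0.001], [-0.001, -0.001, -1.0]]
ft_force: [0.3, -0.6, -3.4]
grip_width: 0.0493
gripper_force: 63.6
```

>>> step_arm(fingers=[1, 1, 1, 1, 1, 1, 1, 1], travel=[[0.1, 0, 0], [0.15, 0, 0], [0.08, 0, 0], [0.05, 0, 0], [0.03, 0, 0], [0.02, 0, 0], [0, 0, 0], [0, 0, 0]], twist=[0, 0, 0, 0, 0, 0, 0, 0], force=30)

```text
time_s: 8.85
position: [0.5775, -0.2073, 0.2113]
tool_rot: [[-1.0, -0.001, 0.0], [-0.001, 1.0, 0.0], [-0.0, 0.0, -1.0]]
ft_force: [-0.1, 0.2, -3.5]
grip_width: 0.0493
gripper_force: 63.7
```

>>> step_arm(fingers=[1, 1, 1, 1, 1], travel=[[0.02, 0, 0], [0.02, 0, 0], [0.02, 0, 0.0], [0, 0, 0], [0, 0, 0]], twist=[0, 0, 0, 0, 0], force=25)

```text
time_s: 9.48
position: [0.5725, -0.2074, 0.2115]
tool_rot: [[-1.0, -0.001, 0.004], [-0.001, 1.0, -0.0], [-0.004, -0.0, -1.0]]
ft_force: [5.6, 0.6, -7.0]
grip_width: 0.049
gripper_force: 63.1
```

>>> step_arm(fingers=[1, 1, 1, 1, 1, 1], travel=[[0.02, 0, 0], [0.02, 0, 0], [0.02, 0, 0], [0.02, 0, 0], [0, 0, 0], [0, 0, 0]], twist=[0, 0, 0, 0, 0, 0], force=20)

```text
time_s: 10.22
position: [0.5648, -0.2074, 0.2117]
tool_rot: [[-1.0, -0.001, 0.005], [-0.001, 1.0, -0.001], [-0.005, -0.001, -1.0]]
ft_force: [6.6, 0.5, -5.6]
grip_width: 0.0492
gripper_force: 62.6
```

```bash
cat >> h.py <<'E'
def panel(name="pics/x.png"):
    s=monitor.observe();print(s["time_s"],np.round(s["position"],4),np.round(s["ft_force"],1),np.round(s["wrist_torque"],2),s["gripper_force"])
    im,d=optics.get_image("scene");P=cloud("scene",d);cv2.imwrite(name,cv2.resize(im[60:260,120:440],None,fx=2,fy=2))
    m=((P>[.5,-.235,.03])&(P<[.70,-.178,.25])).all(-1)&(d>0)
    for z in np.arange(.04,.22,.03):
        q=P[m&(abs(P[...,2]-z)<.004)]
        if len(q)>5: print(round(z,3),len(q),np.percentile(q[:,0],[50,80,95]).round(4),np.percentile(q[:,1],[5,95]).round(3))
E
python3 -c "
from h import *
panel('pics/f.png')"
```

```text
10.225 [ 0.5648 -0.2074  0.2117] [ 6.6  0.5 -5.6] [ 0.03 -1.74 -0.02] 62.63797402381897
0.04 63 [0.5951 0.596  0.5971] [-0.225 -0.181]
0.07 63 [0.5914 0.5922 0.5928] [-0.226 -0.182]
0.1 64 [0.5878 0.5887 0.5893] [-0.228 -0.181]
0.13 65 [0.5841 0.5852 0.5856] [-0.228 -0.182]
0.16 60 [0.5807 0.5815 0.5822] [-0.228 -0.182]
0.19 67 [0.5769 0.5777 0.5783] [-0.228 -0.182]
```

View pics/f.png

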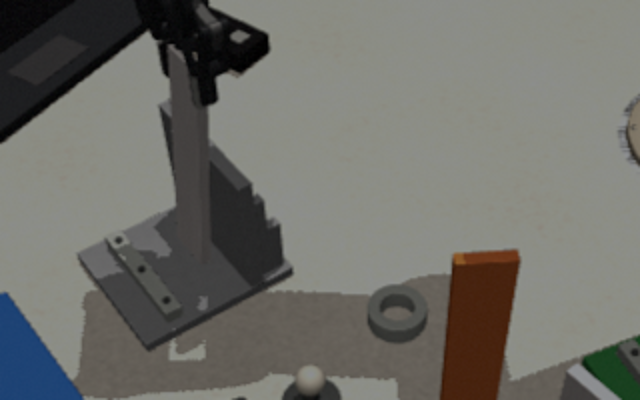

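The panel pivots as intended and leans about 7° now (crop 190,150), with a steady 6.6 N. I'll continue along the arc.

>>> step_arm(fingers=[1, 1, 1, 1, 1, 1, 1, 1, 1, 1], travel=[[0.02, 0, 0.005], [0.02, 0, 0.005], [0.02, 0, 0.01], [0.02, 0, 0.012], [0.02, 0, 0.012], [0.017, 0, 0.017], [0.017, 0, 0.017], [0.017, 0, 0.017], [0, 0, 0], [0, 0, 0]], twist=[0, 0, 0, 0, 0, 0, 0, 0, 0, 0])

```text
time_s: 11.52
position: [0.5504, -0.2079, 0.2039]
tool_rot: [[-1.0, -0.001, 0.008], [-0.001, 1.0, -0.003], [-0.008, -0.003, -1.0]]
ft_force: [7.4, 0.7, 2.1]
grip_width: 0.049
gripper_force: 63.8
```

```bash
python3 -c "
from h import *
panel('pics/g.png')"
```

```text
11.525 [ 0.5504 -0.2079  0.2039] [7.4 0.7 2.1] [ 0.01 -1.54 -0.03] 63.83024454116821
0.04 90 [0.6155 0.6174 0.6185] [-0.23  -0.183]
0.07 87 [0.6064 0.608  0.6088] [-0.227 -0.183]
0.1 88 [0.5968 0.5989 0.5997] [-0.229 -0.182]
0.13 84 [0.5882 0.5897 0.5906] [-0.229 -0.182]
0.16 78 [0.5793 0.5804 0.5815] [-0.229 -0.183]
0.19 81 [0.5699 0.5709 0.5719] [-0.229 -0.183]
```

>>> step_arm(fingers=[1, 1, 1, 1, 1, 1], travel=[[0.016, 0, 0.018], [0.016, 0, 0.018], [0.016, 0, 0.018], [0.01, 0, 0.01], [0, 0, 0], [0, 0, 0]], twist=[0, 0, 0, 0, 0, 0])

```text
time_s: 12.32
position: [0.5451, -0.2081, 0.1982]
tool_rot: [[-1.0, -0.001, 0.01], [-0.001, 1.0, -0.004], [-0.01, -0.004, -1.0]]
ft_force: [8.5, 0.3, 5.9]
grip_width: 0.0493
gripper_force: 64.4
```

```bash
python3 -c "
from h import *
panel('pics/g.png')"
```

```text
12.325 [ 0.5451 -0.2081  0.1982] [8.5 0.3 5.9] [ 0.03 -1.83 -0.  ] 64.38014388084412
0.04 100 [0.6259 0.628  0.6293] [-0.228 -0.183]
0.07 99 [0.6143 0.6162 0.6176] [-0.229 -0.183]
0.1 98 [0.6024 0.6041 0.6054] [-0.229 -0.183]
0.13 94 [0.5904 0.5919 0.5931] [-0.229 -0.183]
0.16 90 [0.5787 0.5802 0.5811] [-0.227 -0.183]
0.19 92 [0.5668 0.5678 0.5691] [-0.229 -0.183]
```

>>> step_arm(fingers=[1, 1, 1, 1, 1, 1], travel=[[-0.003, 0, 0.014], [-0.003, 0, 0.014], [-0.003, 0, 0.014], [-0.003, 0, 0.012], [0, 0, 0], [0, 0, 0]], twist=[0, 0, 0, 0, 0, 0])

```text
time_s: 13.12
position: [0.5469, -0.2083, 0.1932]
tool_rot: [[-1.0, -0.001, 0.011], [-0.001, 1.0, -0.004], [-0.011, -0.004, -1.0]]
ft_force: [9.9, -0.1, 7.5]
grip_width: 0.0491
gripper_force: 64.5
```

```bash
python3 -c "
from h import *
panel('pics/g.png')"
```

```text
13.125 [ 0.5469 -0.2083  0.1932] [ 9.9 -0.1  7.5] [ 0.02 -2.23 -0.05] 64.48342323303223
0.04 109 [0.6261 0.6285 0.6299] [-0.23  -0.183]
0.07 102 [0.6143 0.6161 0.6172] [-0.229 -0.184]
0.1 100 [0.6023 0.6041 0.6056] [-0.228 -0.183]
0.13 90 [0.5906 0.592  0.5933] [-0.229 -0.183]
0.16 86 [0.5782 0.5797 0.5807] [-0.228 -0.183]
0.19 91 [0.5662 0.5675 0.5688] [-0.23  -0.183]
```

View pics/g.png

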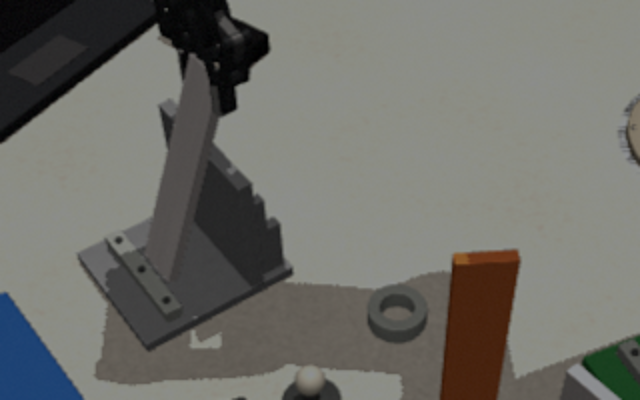

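The panel leans about 22° at crop (185,170), with its foot just inside the bar. I'll feel for the floor now.

>>> step_arm(fingers=[1, 1, 1, 1], travel=[[0, 0, 0.01], [0, 0, 0.005], [0, 0, 0], [0, 0, 0]], twist=[0, 0, 0, 0])

```text
time_s: 13.68
position: [0.5472, -0.2084, 0.1921]
tool_rot: [[-1.0, -0.001, 0.013], [-0.001, 1.0, -0.005], [-0.013, -0.005, -1.0]]
ft_force: [10.9, 0.5, 8.9]
grip_width: 0.0492
gripper_force: 64.5
```

>>> step_arm(fingers=[1, 1, 1, 1], travel=[[0, 0, 0.01], [0, 0, 0.01], [0, 0, 0], [0, 0, 0]], twist=[0, 0, 0, 0])

```text
time_s: 14.18
position: [0.5471, -0.2084, 0.1908]
tool_rot: [[-1.0, -0.001, 0.013], [-0.001, 1.0, -0.005], [-0.013, -0.005, -1.0]]
ft_force: [9.4, 0.7, 13.8]
grip_width: 0.0492
gripper_force: 65.4
```

```bash
python3 -c "
from h import *
panel('pics/h.png')"
```

```text
14.175 [ 0.5471 -0.2084  0.1908] [ 9.4  0.7 13.8] [ 0.29 -1.98  0.02] 65.39732694625854
0.04 106 [0.6273 0.6297 0.6308] [-0.232 -0.183]
0.07 99 [0.6147 0.6169 0.6182] [-0.23  -0.184]
0.1 106 [0.6025 0.6047 0.6059] [-0.226 -0.183]
0.13 96 [0.5906 0.5921 0.5933] [-0.229 -0.183]
0.16 83 [0.5785 0.5799 0.581 ] [-0.229 -0.183]
0.19 92 [0.566  0.5676 0.5684] [-0.229 -0.183]
```

Floor contact: the vertical force rose by about 5 N. I'll release gently.

>>> step_arm(fingers=[0, -0.1, -0.2, -0.3, -0.5, -0.8, -1, -1, -1, -1], travel=[[0, 0, 0], [0, 0, 0], [0, 0, 0], [0, 0, 0], [0, 0, 0], [0, 0, 0], [0, 0, 0], [0, 0, 0], [0, 0, 0], [0, 0, 0]], twist=[0, 0, 0, 0, 0, 0, 0, 0, 0, 0])

```text
time_s: 15.48
position: [0.5436, -0.2074, 0.1865]
tool_rot: [[-1.0, -0.0, -0.0], [-0.0, 1.0, -0.0], [0.0, -0.0, -1.0]]
ft_force: [0.6, 0.1, -0.4]
grip_width: 0.0852
gripper_force: 0.0
```

```bash
python3 -c "
from h import *
panel('pics/i.png')"
```

```text
15.475 [ 0.5436 -0.2074  0.1865] [ 0.6  0.1 -0.4] [-0.02 -0.01 -0.01] 0.0
0.04 103 [0.6275 0.6302 0.6314] [-0.228 -0.183]
0.07 103 [0.6155 0.6176 0.619 ] [-0.232 -0.183]
0.1 94 [0.6031 0.605  0.6059] [-0.229 -0.183]
0.13 94 [0.591  0.5924 0.5936] [-0.23  -0.183]
0.16 88 [0.5789 0.5805 0.5818] [-0.228 -0.183]
0.19 90 [0.5664 0.5677 0.5687] [-0.229 -0.184]
```

Released with zero force, and the panel hasn't moved. I'll withdraw straight up.

>>> step_arm(fingers=[-1, -1, -1, -1, -1, -1, -1, -1], travel=[[0, 0, -0.05], [0, 0, -0.15], [0, 0, -0.25], [0, 0, -0.3], [0, 0, -0.3], [0, 0, -0.2], [0, 0, 0], [0, 0, 0]], twist=[0, 0, 0, 0, 0, 0, 0, 0])

```text
time_s: 16.52
position: [0.5434, -0.2072, 0.3109]
tool_rot: [[-1.0, -0.0, -0.001], [-0.0, 1.0, 0.001], [0.001, 0.001, -1.0]]
ft_force: [-0.4, 0.5, 0.3]
grip_width: 0.0853
gripper_force: 0.0
```

```bash
python3 -c "
from h import *
panel('pics/j.png')
im,d=optics.get_image('scene');cv2.imwrite('pics/j.png',im)"
```

```text
16.525 [ 0.5434 -0.2072  0.3109] [-0.4  0.5  0.3] [ 0.   -0.03 -0.01] 0.0
0.04 99 [0.6279 0.6296 0.6312] [-0.231 -0.183]
0.07 98 [0.6155 0.6176 0.6189] [-0.229 -0.183]
0.1 102 [0.6033 0.6053 0.6065] [-0.229 -0.183]
0.13 90 [0.5908 0.5925 0.5937] [-0.228 -0.183]
0.16 89 [0.5788 0.5803 0.5814] [-0.23  -0.183]
0.19 83 [0.5662 0.5675 0.5682] [-0.229 -0.183]
```

View pics/j.png

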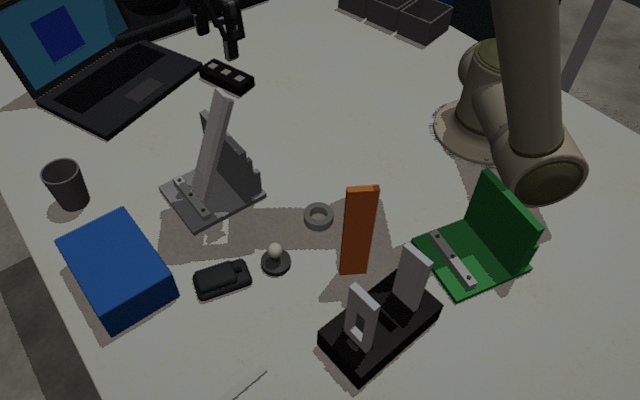

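The panel leans about 22° on the grey stand (212,145) with its foot by the bar. Both short panels are upright in the rack (362,315; 412,275), and the gripper is clear. Handing in.

```bash
python3 -c "
from h import *
print(close_job())"
```

```text
the job is handed in; nothing more can be done
None
```

I handed the job in at about 16.5 s: the long panel leans about 22° on the grey angle plate's wall, its foot within a few millimetres of the stop bar, and both shorter panels still stand in the rack; the hand-in call returned no verdict.

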